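Clear the parts chest and hold its lid at the balance point

TASK

The lid stay of the grey spray-gun parts chest has come off, and I need its lid held steady while I screw the stay back on with both hands. Take the brass air cap off the lid and put it in the empty middle bay of the open drawer, then raise the lid by its bow handle to its over-centre balance point (its weight then pulls neither way, about 74 degrees open, a little short of upright) without letting it tip on over backwards. Finish with the lid at rest there and the handle still gripped, and leave the tin, its lid, the screwdriver and the stay where they lie.

Things in the scene. Friction and masses are not known exactly. Their poses are not given: they have to be found in the camera images.
- air_cap_centre (a point): centre of the brass spray-gun air cap: a round disc 27 mm in diameter, 12 mm high, with two small horns on top that make it 16 mm high; about 45 g; lies horns up on top of the chest's lid, behind the handle; this point is on its axis, 8 mm above its underside; z up
- bay (a point): point on the floor of the empty middle bay of the chest's drawer, 14 mm above the bench. x points into the chest, y to its left, z up. The bay is 101 mm wide (y) between dividers 22 mm high; the drawer's front, 38 mm high, is 50 mm before this point; the chest's front, 128 mm high with lid shut, is 58 to 68 mm behind it, and the drawer runs on beneath the chest
- drawer (a joint): how far the drawer is pulled out, m; starts 0.11 to 0.12 open, slides in against 3 N of friction if pushed
- lid_handle (a point): middle of the handle's bar: round steel, 10 mm thick, straight over 90 mm, parallel to the hinge, near the lid's front edge, 40 mm off the lid's top (bar axis 168 mm above the bench, lid shut). Axes are the lid's: x to the hinge, y along the bar, z out of the lid. It turns with the lid, so it turns between the fingers. At balance it is 246 mm above the bench and, seen level, 29 mm beyond the hinge
- lid_hinge (a point): middle of the lid's hinge line at the chest's rear top edge, 100 mm above the bench; axes of the lid, as for the handle: y lies along the hinge and points to the chest's left; with the lid shut the handle's bar is 132 mm from it in -x and 68 mm in +z
- lid (a joint): opening angle of the lid, rad: 0 shut, 1.29 (74 degrees) at the balance point, its centre of mass straight above the hinge; below this it falls shut, beyond it it falls back to its stop at 1.95. A sheet-metal pan 164 mm deep, 274 wide, 28 high, 0.55 to 0.9 kg; hardly any hinge friction. Raising it from shut takes 3.5 to 6 N at the handle
- chest: grey sheet-metal parts chest, fixed to the bench, 160 mm deep (x), 270 mm wide (y), 100 mm high without the lid (128 mm with it); origin at the centre of its underside; its front (-x side, with the drawer) faces the robot roughly; z up
- driver: bystander: screwdriver, 200 mm long, 28 mm thick, lying to the left of the chest; origin under its middle
- stay: bystander: the detached lid stay, a slotted steel strip 146 x 16 x 4 mm lying to the left of the chest; origin under its middle
- tin_quarter: bystander: small open paint tin, 71 mm wide, 66 mm high, standing to the left of the chest; origin at the centre of its underside
- tin_lid: bystander: round tin lid, 62 mm wide, 10 mm high, lying to the left of the chest; origin at the centre of its underside

How it is judged:
By the outcome, as a careful person would: the job done as asked, in the order asked, and still so for the second after the job is handed in, while the arm keeps its last pose, push and grip.
It also fails if it takes over 56 s, if anything falls off the work surface, if the arm or the gripper's body presses on something with over 40 N, if the wrist force passes 120 N, or if a joint passes its speed limit or range.

ROBOT

A 7-joint arm with a two-finger parallel gripper is mounted at the origin on a cart in front of the work surface, level with it; the furniture and walls round the work are solid. World frame = base frame: x ahead of the robot, y to its left, z up, the work surface at z = 0. Lengths are in m, angles in rad, forces in N, time in s.
With the tool pointing down it reaches from about 0.4 to 0.85 m from the base axis. Payload 10.4 kg.
Tool frame: the origin (TCP) lies between the finger pads; the fingertips stand 17 mm ahead of it and the grasp point (between the pads) lies 2 mm behind it; x points along the fingers, y is the direction in which the jaws open and shut, and the axes are right-handed (so a half turn about x gives the same grasp; the last joint's range is limited). The gripper opens to 87 mm and grips with 3 to 60 N. Pads are 19 mm wide; open, the fingers measure 117 mm over their backs; the gripper's body (75 mm by 190 mm) begins 51 mm behind the grasp point.
Start: joints at [1.32, 0.332, -0.065, 1.46, 0.022, 1.35, -0.088], TCP at [0.141, -0.609, 0.24] pointing down, gripper open.
Joint ranges: [-2.6, 2.6], [-0.5, 2.12], [-1.47, 1.34], [0.16, 2.42], [-1.27, 4.41], [0.06, 2.06], [-2.6, 2.6]. Speed limits (rad/s): [2.22, 2.22, 2.79, 2.79, 3.14, 3.14, 3.14].

INTERFACE

Orientations are given as a unit quaternion [x, y, z, w].
In Python, from bench import r, optics, close_job gives the robot as it stands.
- The arm moves only by the shell command python3 -m inch 'ROWS' [OPENING] [FORCE]. ROWS is JSON, a list of rows, each an object with "translation": the shift along the tool's x, y, z in cm, a list of three; "spin": the turn about the tool's x in degrees. In form: [{"translation": [tx, ty, tz], "spin": spin}, ...]. A call has 1 to 20 rows; each row shifts and turns the pose as measured when the row begins, along the tool's axes as they then stand; what a row does not reach is not made up. A row lasts 1/8 s, in which the tool goes at most 62.5 mm and 10.7 degrees, less where a joint would pass 70% of its speed; a pose out of reach is approached as far as the arm can. A call is refused whole if a number of a shift passes 6.25 or a number of a turn 10.7, either way. A call with a gripper value outside its range is refused whole. OPENING is the closure, from 0 (fully open) to 1 (shut), set as the call begins (- or left out, the last holds). The fingers move at their own pace and stop on an object; FORCE is the grip in N (left out, the last holds). Time passes only in rows, so rows that do not move let the fingers close. It gives the time, the measured TCP pose, the force and the opening at its end, in the units of the state.
- r.read_state(): the state, without advancing time (a new reading comes with each control period).
- optics.camera(name): name is "side" or "top" or "wrist"; returns the picture (400x640x3 uint8, red, green, blue); there is no depth.
- optics.camera_model(name): a dict with "camera_matrix" (3x3 intrinsics, pixels), "world_from_camera" (4x4, takes a point from camera to world coordinates); the wrist camera has in their place "tool_from_camera" (4x4, takes a point from camera to tool coordinates, whose origin is the TCP and whose axes are the tool frame's). Camera axes: x right, y down, z forward; pixel columns grow to the right and rows downward; lengths in m; the calibration is good to about 2 mm. The wrist camera is an equidistant fisheye: a pixel r from the principal point sees the ray r / f radians off the axis. A picture is of the moment at which its call begins: read the wrist's pose just before it. camera_model takes no time and is no camera call.
- close_job(): hands the job in, once; it reports no verdict.
The state is a dict: "time": time; "joint_positions": joint angles; "joint_vel": joint speeds; "joint_torque": joint torques, N m; "ee_pos": TCP position; "eef_rot": TCP orientation; "ft_force": force on the tool from outside, world axes, zero at the start; "torque": the same for the moment, N m; "width": finger opening in m.
Only numpy, scipy, OpenCV 4.12 (cv2) and the standard library are available. Lean on these libraries where they do the work, as an engineer would, in place of code of your own. Each camera call takes 0.05 s, during which the arm holds its last target.

## Working session

There is one attempt and no reset: what is moved stays moved. The work goes in short steps, Python scripts to look and compute and a shell command to move; the robot and the scene stay as the last step left them, time stands still between calls to the robot, and variables do not carry over. Pictures are saved under pics/ and viewed, and the job is handed in when it is done.

```bash
ls; mkdir -p pics
cat > h.py <<'E'
import numpy as np,cv2
from bench import r,optics
from scipy.spatial.transform import Rotation as R
def snap(n,f):
    im=np.asarray(optics.camera(n)); cv2.imwrite('pics/'+f,im[:,:,::-1]); return im
def crop(f,x0,y0,x1,y1,s,o):
    im=cv2.imread('pics/'+f)[y0:y1,x0:x1]; cv2.imwrite('pics/'+o,cv2.resize(im,None,fx=s,fy=s,interpolation=cv2.INTER_CUBIC))
def ray(n,px,st=None):
    m=optics.camera_model(n);K=np.array(m['camera_matrix'])
    if n=='wrist':
        a=(px[0]-K[0,2])/K[0,0];b=(px[1]-K[1,2])/K[1,1];t=np.hypot(a,b)
        d=np.array([a/t*np.sin(t),b/t*np.sin(t),np.cos(t)]) if t>0 else np.array([0,0,1.])
        T=np.array(m['tool_from_camera']); W=np.eye(4);W[:3,:3]=R.from_quat(st['eef_rot']).as_matrix();W[:3,3]=st['ee_pos'];T=W@T
    else:
        d=np.linalg.inv(K)@[px[0],px[1],1]; T=np.array(m['world_from_camera'])
    d=T[:3,:3]@d
    return T[:3,3],d/np.linalg.norm(d)
def tri(rays):
    A=np.zeros((3,3));b=np.zeros(3)
    for o,d in rays:
        P=np.eye(3)-np.outer(d,d);A+=P;b+=P@o
    p=np.linalg.solve(A,b)
    return p,[np.linalg.norm((np.eye(3)-np.outer(d,d))@(p-o)) for o,d in rays]
def atz(ry,z):
    o,d=ry; return o+d*(z-o[2])/d[2]
def proj(n,p,st=None):
    m=optics.camera_model(n);K=np.array(m['camera_matrix'])
    if n=='wrist':
        W=np.eye(4);W[:3,:3]=R.from_quat(st['eef_rot']).as_matrix();W[:3,3]=st['ee_pos'];T=W@np.array(m['tool_from_camera'])
    else: T=np.array(m['world_from_camera'])
    c=T[:3,:3].T@(np.array(p)-T[:3,3])
    if n=='wrist':
        t=np.arctan2(np.hypot(c[0],c[1]),c[2]);h=np.hypot(c[0],c[1])
        return K[0,2]+K[0,0]*t*c[0]/h,K[1,2]+K[1,1]*t*c[1]/h
    q=K@c;return q[:2]/q[2]
E
python3 - <<'E'
from h import *
st=r.read_state(); print(st)
for n in ['side','top','wrist']:
    snap(n,n+'0.png')
    m=optics.camera_model(n); print(n,{k:np.round(v,3).tolist() for k,v in m.items() if not isinstance(v,str)})
E
```

```text
pics
{'time': 0.0, 'joint_positions': array([ 1.32039649,  0.33287556, -0.06470054,  1.46094966,  0.02159038,
        1.34989972, -0.08849126]), 'joint_vel': array([4.79089724e-04, 9.58982751e-05, 8.72672689e-04, 1.20710273e-03,
       3.38974757e-04, 2.41946801e-03, 2.19372231e-03]), 'joint_torque': array([-1.02167214e-03, -6.23262763e+01,  2.41474441e-02, -3.89897668e+01,
       -6.12262893e-02,  3.97882273e-02,  1.57075187e-04]), 'ee_pos': array([ 0.1410619 , -0.6084952 ,  0.23874764]), 'eef_rot': array([-0.7024458 , -0.08087742,  0.70260161, -0.07987318]), 'ft_force': array([-0.26262563, -1.23335857,  0.69995985]), 'torque': array([-0.01709341,  0.02070619, -0.05217985]), 'width': 0.08695699163906132}
side {'camera_matrix': [[399.909, 0.0, 325.214], [0.0, 399.909, 203.134], [0.0, 0.0, 1.0]], 'world_from_camera': [[0.996, -0.059, 0.067, 0.492], [-0.089, -0.651, 0.754, -0.504], [-0.001, -0.757, -0.654, 0.751], [0.0, 0.0, 0.0, 1.0]]}
top {'camera_matrix': [[509.874, 0.0, 323.962], [0.0, 509.874, 196.557], [0.0, 0.0, 1.0]], 'world_from_camera': [[-0.026, -0.983, 0.18, 0.357], [-0.999, 0.031, 0.023, 0.166], [-0.028, -0.18, -0.983, 1.327], [0.0, 0.0, 0.0, 1.0]]}
wrist {'camera_matrix': [[309.707, 0.0, 320.88], [0.0, 309.707, 197.883], [0.0, 0.0, 1.0]], 'tool_from_camera': [[-0.0, -0.279, 0.96, -0.145], [1.0, 0.001, 0.0, 0.0], [-0.001, 0.96, 0.279, -0.076], [0.0, 0.0, 0.0, 1.0]]}
```

View pics/side0.png

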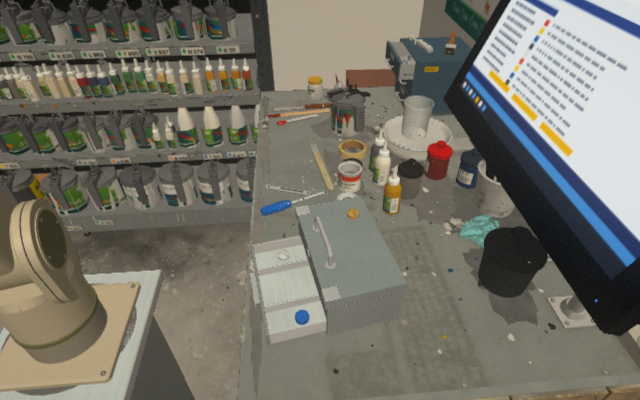

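View pics/top0.png

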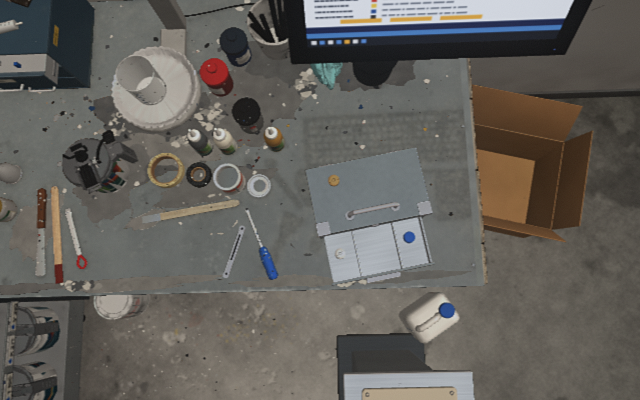

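View pics/wrist0.png

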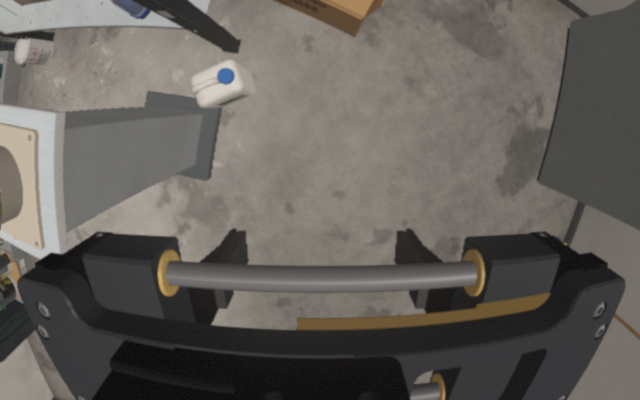

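Side view: chest with bow handle about (325,240), brass cap at (353,213), and the drawer open towards the robot. Top view: cap at (334,180), handle running (348,217) to (399,207), and the drawer's middle bay around (375,248). I'll enlarge both.

Run:
```python
from h import *
crop('side0.png',240,180,420,345,4.4,'s0c.png'); crop('top0.png',295,140,445,290,4,'t0c.png')
```

```text
(no output)
```

View pics/s0c.png

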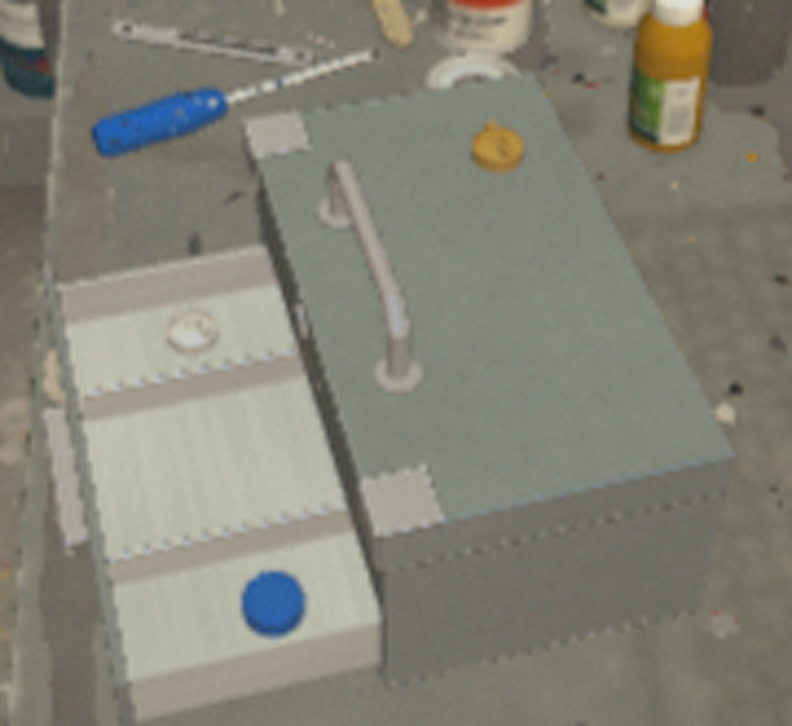

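View pics/t0c.png

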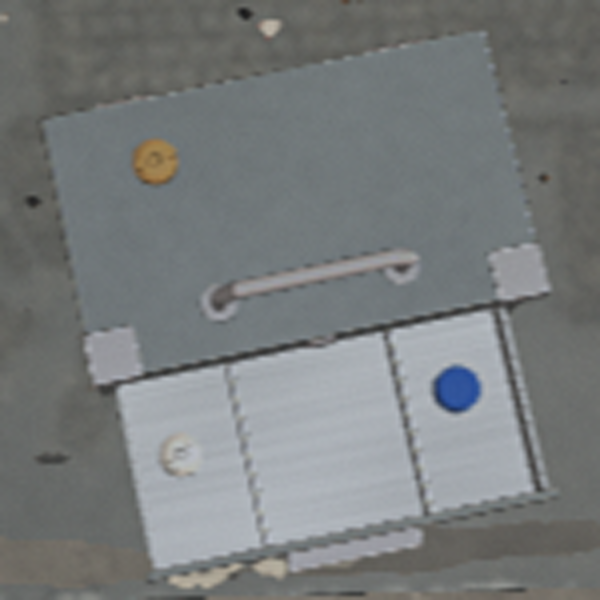

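Run:
```python
from h import *
S=lambda x,y:(240+(x+.5)/4.4-.5,180+(y+.5)/4.4-.5)
T=lambda x,y:(295+(x+.5)/4-.5,140+(y+.5)/4-.5)
for n,s,t in [('cap',(497,148),(155,161)),('RL',(530,77),(44,122)),('RR',(733,460),(486,33)),('FR',(380,540),(548,293)),('FL',(246,122),(98,383)),('hL',(342,168),(232,291)),('hR',(400,325),(412,258))]:
    p,e=tri([ray('side',S(*s)),ray('top',T(*t))]); print(n,p.round(4),np.round(e,4), 'attop')
for n,t in [('d1f',(228,368)),('d1n',(263,545)),('d2f',(388,335)),('d2n',(425,512))]:
    print(n,atz(ray('top',T(*t)),.036).round(4))
for n,t in [('cap',(155,161))]: print(atz(ray('top',T(*t)),.14))
for n,t in [('RL',(44,122)),('RR',(486,33)),('FR',(548,293)),('FL',(98,383))]: print(atz(ray('top',T(*t)),.128))
for n,t in [('hL',(232,291)),('hR',(412,258))]: print(atz(ray('top',T(*t)),.168))
print(R.from_quat(r.read_state()['eef_rot']).as_matrix().round(3))
```

```text
cap [0.6156 0.1701 0.1303] [0.0005 0.0005] attop
RL [0.644  0.2369 0.121 ] [0.0005 0.0005] attop
RR [ 0.6916 -0.0335  0.1214] [0.0005 0.0005] attop
FR [ 0.5315 -0.0609  0.1204] [0.0011 0.0011] attop
FL [0.4844 0.2078 0.1255] [0.0003 0.0003] attop
hL [0.531  0.1279 0.1621] [0.0001 0.0001] attop
hR [0.5483 0.0235 0.1612] [0.0009 0.0009] attop
d1f [0.5007 0.1281 0.036 ]
d1n [0.3892 0.1103 0.036 ]
d2f [0.5188 0.0259 0.036 ]
d2n [0.4068 0.0085 0.036 ]
[0.61395042 0.17010757 0.14      ]
[0.64279483 0.23644754 0.128     ]
[ 0.68928071 -0.03235238  0.128     ]
[ 0.52937441 -0.05949005  0.128     ]
[0.48382392 0.20768017 0.128     ]
[0.53023067 0.12811464 0.168     ]
[0.54622742 0.02430376 0.168     ]
[[-0.     0.226 -0.974]
 [ 0.001 -0.974 -0.226]
 [-1.    -0.001  0.   ]]
```

Triangulation puts the chest yaw near 9.7°, the cap at about (0.615,0.170), the handle centre at about (0.538,0.076) and the bay at about (0.444,0.063). Now I'll move out toward the work.

```bash
python3 -m inch '[{"translation":[-0.3,0,0],"spin":3.4},{"translation":[-0.3,-2.7,-4.5],"spin":0},{"translation":[-0.3,-2.7,-4.5],"spin":0},{"translation":[-0.3,-2.7,-4.5],"spin":0},{"translation":[-0.3,-2.7,-4.5],"spin":0},{"translation":[-0.3,-2.7,-4.5],"spin":0},{"translation":[-0.3,-2.7,-4.5],"spin":0},{"translation":[-0.3,-2.7,-4.5],"spin":0},{"translation":[-0.3,-2.7,-4.5],"spin":0},{"translation":[0,-2.7,-4.5],"spin":0}]' 0
cat >> h.py <<'E'
def status():
    st=r.read_state(); M=R.from_quat(st['eef_rot']).as_matrix()
    print('t',round(st['time'],2),'pos',st['ee_pos'].round(4),'down',M[:,0].round(3),'yang',np.degrees(np.arctan2(M[1,1],M[0,1])).round(1),'F',st['ft_force'].round(1),'w',round(st['width'],4),'q',st['joint_positions'].round(2)); return st
def delta(p,st=None,ip=True):
    st=st or r.read_state(); M=R.from_quat(st['eef_rot']).as_matrix(); d=M.T@(np.array(p)-st['ee_pos'])*100
    if ip: print('delta cm',d.round(2),'norm',np.linalg.norm(d).round(2)); 
    return d
E
python3 -c "
from h import *
status();delta([.6,.165,.26])"
```

```text
time: 1.4
ee_pos: [0.5068, -0.2958, 0.2639]
eef_rot: [-0.704, -0.056, 0.706, -0.054]
ft_force: [-0.2, -0.5, -0.5]
width: 0.0869
t 1.4 pos [ 0.5068 -0.2958  0.2639] down [-0.004  0.003 -1.   ] yang -81.0 F [-0.2 -0.5 -0.5] w 0.0869 q [ 0.75  0.26 -0.36  1.51  0.09  1.39 -1.03]
delta cm [  0.5  -44.06 -16.4 ] norm 47.01
```

```bash
python3 -m inch '[{"translation":[0,-5,-0.8],"spin":0},{"translation":[0,-5,-0.8],"spin":0},{"translation":[0,-5,-0.8],"spin":0},{"translation":[0,-5,-0.8],"spin":0},{"translation":[0,-5,-0.8],"spin":0},{"translation":[0,-5,-0.8],"spin":0},{"translation":[0,-5,-0.8],"spin":0},{"translation":[0,0,0],"spin":0}]'
python3 -c "
from h import *
import pickle
st=status(); snap('wrist','w1.png'); pickle.dump(st,open('st1','wb'))"
```

```text
time: 2.4
ee_pos: [0.5066, 0.075, 0.2634]
eef_rot: [-0.703, -0.06, 0.707, -0.056]
ft_force: [0.3, -0.1, 0.1]
width: 0.087
t 2.4 pos [0.5066 0.075  0.2634] down [-0.006  0.006 -1.   ] yang -80.6 F [ 0.3 -0.1  0.1] w 0.087 q [ 0.37  0.12 -0.64  1.69  0.07  1.36 -1.69]
```

View pics/w1.png

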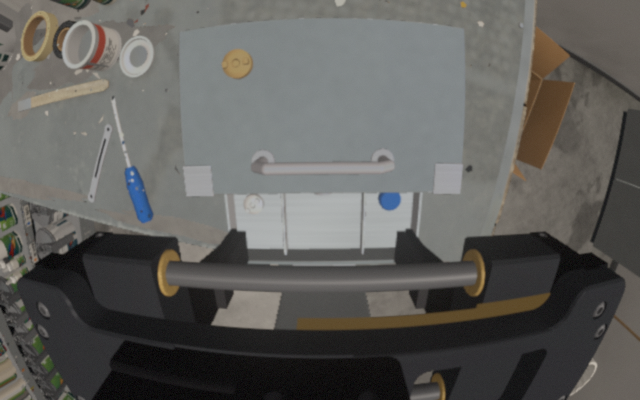

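Clear view: cap at about (237,63), handle bar (270,168) to (385,167), lid rear edge at about y=25, and the bay between dividers x 285 to 363. I'll move toward the cap for a second view.

```bash
python3 -c "
from h import *
delta([.57,.165,.235])"; python3 -m inch '[{"translation":[0.7,-2.6,-2.6],"spin":0},{"translation":[0.7,-2.6,-2.6],"spin":0},{"translation":[0.7,-2.6,-2.6],"spin":0},{"translation":[0,0,0],"spin":0}]'
python3 -c "
from h import *
import pickle
st=status(); snap('wrist','w2.png'); pickle.dump(st,open('st2','wb'))
crop('w1.png',170,10,480,270,2.5,'w1c.png')
crop('w2.png',170,10,480,270,2.5,'w2c.png')"
```

```text
delta cm [ 2.83 -8.11 -7.73] norm 11.55
time: 2.95
ee_pos: [0.5748, 0.1567, 0.2402]
eef_rot: [-0.703, -0.054, 0.708, -0.053]
ft_force: [-0.1, -0.3, 0.4]
width: 0.087
t 2.95 pos [0.5748 0.1567 0.2402] down [-0.007  0.001 -1.   ] yang -81.3 F [-0.1 -0.3  0.4] w 0.087 q [ 0.19  0.35 -0.67  1.51  0.21  1.37 -1.91]
```

View pics/w1c.png

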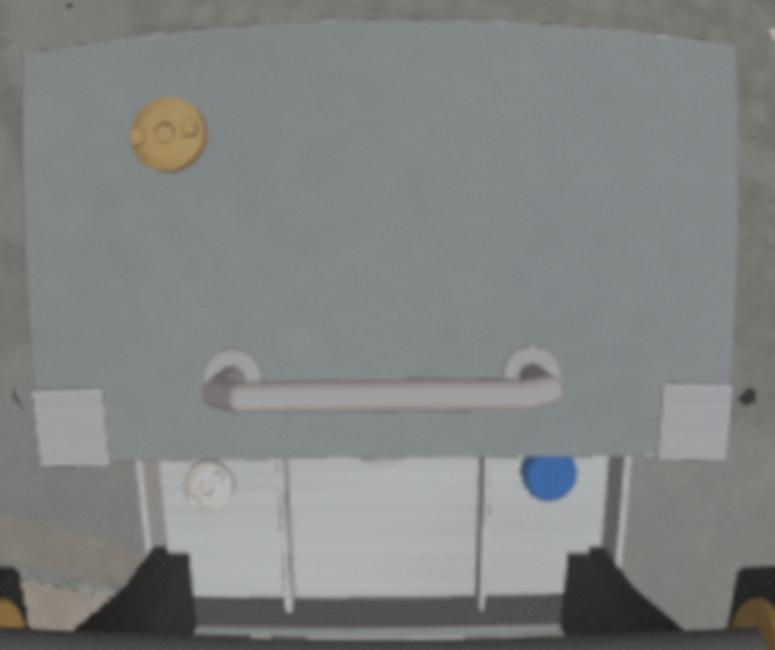

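View pics/w2c.png

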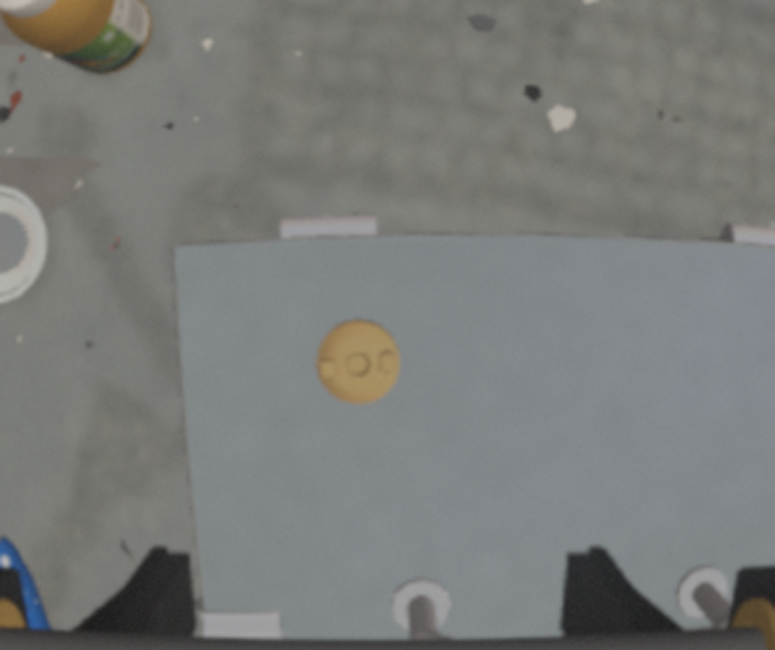

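Run:
```python
from h import *
import pickle
s1=pickle.load(open('st1','rb'));s2=pickle.load(open('st2','rb'))
C=lambda x,y:(170+(x+.5)/2.5-.5,10+(y+.5)/2.5-.5)
T=lambda x,y:(295+(x+.5)/4-.5,140+(y+.5)/4-.5)
S=lambda x,y:(240+(x+.5)/4.4-.5,180+(y+.5)/4.4-.5)
cap=[ray('wrist',C(164,131),s1),ray('wrist',C(358,364),s2),ray('top',T(155,160)),ray('side',S(497,146))]
print('cap',tri(cap[:2]),tri(cap))
for i in cap: print(atz(i,.14).round(4))
print('RL',tri([ray('wrist',C(26,55),s1),ray('wrist',C(177,246),s2)]))
for n,p in [('RL',(26,55)),('RR',(733,46)),('FL',(36,466)),('FR',(728,460))]: print(n,atz(ray('wrist',C(*p),s1),.128).round(4))
for n,p in [('hl',(232,397)),('hr',(540,390)),('boltL',(232,366)),('boltR',(532,366))]: print(n,atz(ray('wrist',C(*p),s1),.128 if 'b' in n else .168).round(4))
print('h', tri([ray('wrist',C(232,397),s1),ray('top',T(228,292)),]))
for n,p in [('d1f',(287,460)),('d1n',(289,610)),('d2f',(482,460)),('d2n',(481,608))]: print(n,atz(ray('wrist',C(*p),s1),.036).round(4))
```

```text
cap (array([0.61284602, 0.16885552, 0.14060542]), [np.float64(8.980116920043902e-05), np.float64(8.980116920026445e-05)]) (array([0.6139767 , 0.16955134, 0.1341724 ]), [np.float64(0.001221708243739077), np.float64(0.002256327184394718), np.float64(0.0018911276390171036), np.float64(0.0016577478986356232)])
[0.613 0.169 0.14 ]
[0.6127 0.1689 0.14  ]
[0.6146 0.1701 0.14  ]
[0.6134 0.161  0.14  ]
RL (array([0.64204044, 0.23565819, 0.1262508 ]), [np.float64(0.000267712233835247), np.float64(0.0002677122338352234)])
RL [0.6415 0.2349 0.128 ]
RR [ 0.6894 -0.0312  0.128 ]
FL [0.4791 0.2114 0.128 ]
FR [ 0.528  -0.0635  0.128 ]
hl [0.5283 0.1264 0.168 ]
hr [0.5469 0.0298 0.168 ]
boltL [0.531  0.1345 0.128 ]
boltR [0.5494 0.0252 0.128 ]
h (array([0.52894314, 0.12851358, 0.16652555]), [np.float64(0.0021154664392273896), np.float64(0.0021154664392273818)])
d1f [0.4711 0.1167 0.036 ]
d1n [0.3881 0.1051 0.036 ]
d2f [0.4874 0.0202 0.036 ]
d2n [0.4065 0.0034 0.036 ]
```

```bash
python3 -c "
from h import *
delta([.613,.169,.165])"
```

```text
delta cm [ 7.53 -0.8  -4.04] norm 8.59
```

```bash
python3 -m inch '[{"translation":[1.5,-0.4,-2.0],"spin":-0.6},{"translation":[3.0,-0.4,-2.0],"spin":-0.5},{"translation":[3.0,0,0],"spin":0},{"translation":[0,0,0],"spin":0}]' 0.5
python3 -c "
from h import *
status();delta([.613,.169,.147]); snap('wrist','w3.png')"
```

```text
time: 3.5
ee_pos: [0.615, 0.1601, 0.1648]
eef_rot: [-0.703, -0.055, 0.707, -0.058]
ft_force: [-0.5, 0.9, 0.4]
width: 0.0551
t 3.5 pos [0.615  0.1601 0.1648] down [-0.004 -0.005 -1.   ] yang -80.8 F [-0.5  0.9  0.4] w 0.0551 q [ 0.15  0.48 -0.64  1.49  0.3   1.27 -1.94]
delta cm [ 1.78 -0.92  0.05] norm 2.0
```

View pics/w3.png

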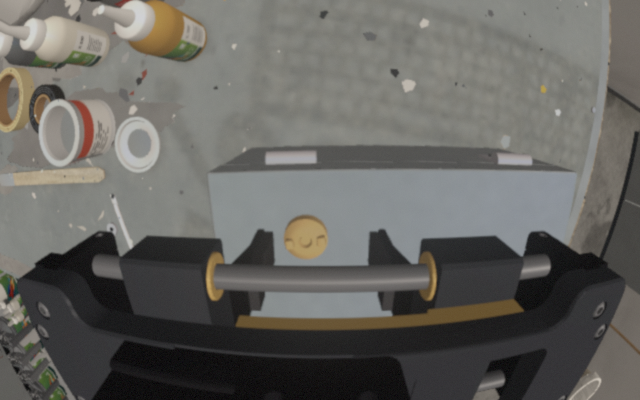

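Cap seen at (306,237), slightly left of the finger centre (320), which agrees with the 9 mm offset. Correct sideways and descend.

```bash
python3 -m inch '[{"translation":[0,-0.92,0.05],"spin":-0.5},{"translation":[0.8,0,0],"spin":0},{"translation":[0.7,0,0],"spin":0},{"translation":[0.2,0,0],"spin":0},{"translation":[0,0,0],"spin":0}]' 0.5
python3 -c "
from h import *
st=status();delta([.613,.169,.147]); snap('wrist','w4.png'); print(proj('wrist',[.613,.169,.14],st))"
```

```text
time: 4.18
ee_pos: [0.6151, 0.1694, 0.1527]
eef_rot: [0.706, 0.058, -0.703, 0.061]
ft_force: [0.3, 0.2, -0.1]
width: 0.0434
t 4.17 pos [0.6151 0.1694 0.1527] down [ 0.004 -0.004 -1.   ] yang -80.4 F [ 0.3  0.2 -0.1] w 0.0434 q [ 0.13  0.49 -0.64  1.51  0.31  1.24 -1.95]
delta cm [0.57 0.   0.21] norm 0.61
(np.float64(320.56990956814326), np.float64(252.28978056916526))
```

View pics/w4.png

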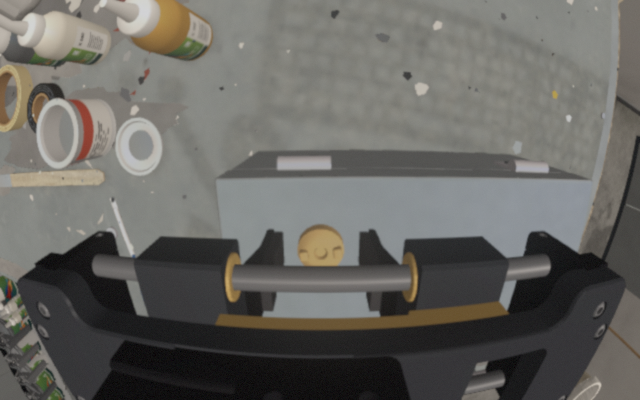

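Cap is centred between the fingers at (321,249), predicted (320.6,252). Final descent and close.

```bash
python3 -m inch '[{"translation":[0.4,0,0.1],"spin":0},{"translation":[0.15,0,0],"spin":0},{"translation":[0,0,0],"spin":0}]' 0.5
python3 -c "
from h import *
st=status();delta([.613,.169,.147])"
```

```text
time: 4.6
ee_pos: [0.6141, 0.1691, 0.1471]
eef_rot: [0.706, 0.058, -0.703, 0.061]
ft_force: [-0.8, 0.3, -0.3]
width: 0.0433
t 4.6 pos [0.6141 0.1691 0.1471] down [ 0.004 -0.004 -1.   ] yang -80.4 F [-0.8  0.3 -0.3] w 0.0433 q [ 0.13  0.5  -0.64  1.52  0.31  1.23 -1.95]
delta cm [ 0.01 -0.    0.11] norm 0.11
```

```bash
python3 -m inch '[{"translation":[0,0,0],"spin":0},{"translation":[0,0,0],"spin":0},{"translation":[0,0,0],"spin":0},{"translation":[0,0,0],"spin":0}]' 1 20
python3 -m inch '[{"translation":[-1.0,0,0],"spin":0},{"translation":[-3,0,0],"spin":0},{"translation":[-4,0,0],"spin":0},{"translation":[0,0,0],"spin":0}]'
python3 -c "
from h import *
st=status();delta([.43,.06,.20]); snap('wrist','w5.png')"
```

```text
time: 5.1
ee_pos: [0.6142, 0.1692, 0.1472]
eef_rot: [0.706, 0.058, -0.703, 0.061]
ft_force: [0.1, 0.3, -0.2]
width: 0.0251
time: 5.6
ee_pos: [0.6139, 0.1698, 0.2315]
eef_rot: [0.706, 0.058, -0.703, 0.061]
ft_force: [0.1, 0.8, -0.3]
width: 0.0249
t 5.6 pos [0.6139 0.1698 0.2315] down [ 0.004 -0.003 -1.   ] yang -80.4 F [ 0.1  0.8 -0.3] w 0.0249 q [ 0.14  0.44 -0.66  1.41  0.27  1.38 -1.93]
delta cm [ 3.11  7.73 19.98] norm 21.64
```

View pics/w5.png

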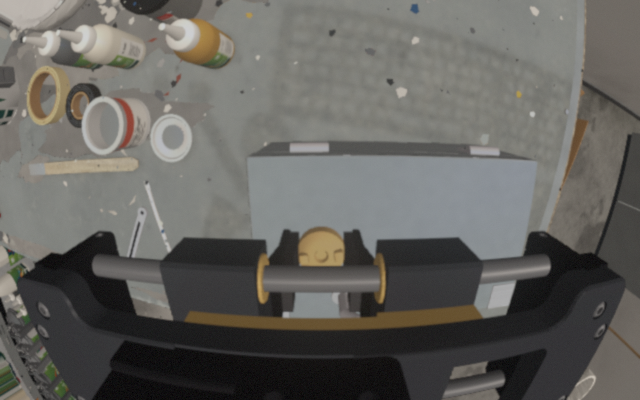

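Cap held, centred between pads (width 25 mm). Carry it over the bay.

```bash
python3 -m inch '[{"translation":[0,1.0,2.4],"spin":0},{"translation":[0,2.0,4.8],"spin":0},{"translation":[0,2.0,4.8],"spin":0},{"translation":[0,2.0,4.8],"spin":0},{"translation":[1,0.8,2.5],"spin":0},{"translation":[0,0,0],"spin":0}]'
python3 -c "
from h import *
st=status();delta([.436,.061,.036])"
```

```text
time: 6.4
ee_pos: [0.4279, 0.0556, 0.2139]
eef_rot: [-0.702, -0.057, 0.707, -0.06]
ft_force: [0.6, 0.3, 0.3]
width: 0.0252
t 6.4 pos [0.4279 0.0556 0.2139] down [-0.006 -0.005 -1.   ] yang -80.5 F [0.6 0.3 0.3] w 0.0252 q [ 0.46 -0.05 -0.66  1.94 -0.03  1.25 -1.6 ]
delta cm [17.78 -0.47 -1.01] norm 17.82
```

```bash
python3 -m inch '[{"translation":[3,-0.4,-1.0],"spin":0},{"translation":[5,0,0],"spin":0},{"translation":[5,0,0],"spin":0},{"translation":[0,0,0],"spin":0}]'
python3 -c "
from h import *
st=status();delta([.436,.061,.035]);snap('side','s1.png');snap('top','t1.png');crop('s1.png',200,160,440,345,3.3,'s1c.png')"
```

```text
time: 6.9
ee_pos: [0.4393, 0.0624, 0.0811]
eef_rot: [-0.703, -0.057, 0.706, -0.06]
ft_force: [-0.1, -0.1, 1.1]
width: 0.0254
t 6.9 pos [0.4393 0.0624 0.0811] down [-0.004 -0.003 -1.   ] yang -80.5 F [-0.1 -0.1  1.1] w 0.0254 q [ 0.41  0.16 -0.69  2.06  0.13  0.96 -1.75]
delta cm [4.62 0.07 0.33] norm 4.63
```

View pics/s1c.png

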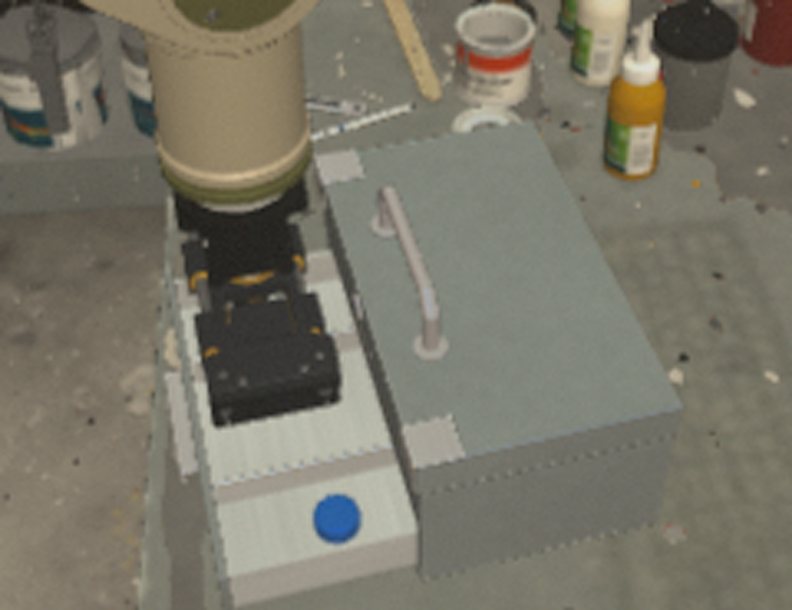

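Gripper clears the chest front, over the middle bay. Descend.

```bash
python3 -m inch '[{"translation":[2,0,0.2],"spin":0},{"translation":[1.8,0,0.1],"spin":0},{"translation":[0.6,0,0],"spin":0},{"translation":[0,0,0],"spin":0}]'
python3 -c "
from h import *
st=status();delta([.436,.061,.034])"
```

```text
time: 7.5
ee_pos: [0.4448, 0.0627, 0.0458]
eef_rot: [0.709, 0.057, -0.7, 0.06]
ft_force: [0.7, -0.0, -0.7]
width: 0.0249
t 7.5 pos [0.4448 0.0627 0.0458] down [ 0.013 -0.004 -1.   ] yang -80.6 F [ 0.7 -0.  -0.7] w 0.0249 q [ 0.38  0.22 -0.67  2.09  0.19  0.87 -1.8 ]
delta cm [1.17 0.02 0.91] norm 1.48
```

```bash
python3 -m inch '[{"translation":[0.3,0,0.6],"spin":0},{"translation":[0.5,0,0.3],"spin":0},{"translation":[0.2,0,0],"spin":0},{"translation":[0,0,0],"spin":0}]'
python3 -c "
from h import *
st=status();delta([.436,.061,.034])"
```

```text
time: 8.0
ee_pos: [0.4361, 0.0611, 0.0362]
eef_rot: [0.71, 0.056, -0.7, 0.06]
ft_force: [0.2, -0.7, 0.3]
width: 0.0255
t 8.0 pos [0.4361 0.0611 0.0362] down [ 0.015 -0.004 -1.   ] yang -80.6 F [ 0.2 -0.7  0.3] w 0.0255 q [ 0.38  0.22 -0.67  2.12  0.2   0.84 -1.81]
delta cm [0.22 0.01 0.02] norm 0.22
```

Lower the last 2 mm, open moderately, and lift straight up.

```bash
python3 -m inch '[{"translation":[0.2,0,0],"spin":0},{"translation":[0,0,0],"spin":0}]'
python3 -m inch '[{"translation":[0,0,0],"spin":0},{"translation":[0,0,0],"spin":0},{"translation":[0,0,0],"spin":0}]' 0.4
python3 -m inch '[{"translation":[-1,0,0],"spin":0},{"translation":[-4,0,0],"spin":0},{"translation":[-5,0,0],"spin":0},{"translation":[-5,0,0],"spin":0},{"translation":[-5,0,0],"spin":0},{"translation":[0,0,0],"spin":0}]'
python3 -c "
from h import *
st=status();snap('wrist','w6.png')
h=np.array([.539,.079,.20]);delta(h)"
```

```text
time: 8.25
ee_pos: [0.4363, 0.0611, 0.0341]
eef_rot: [0.71, 0.056, -0.699, 0.06]
ft_force: [-0.6, -0.8, 0.2]
width: 0.0253
time: 8.62
ee_pos: [0.4366, 0.0612, 0.0343]
eef_rot: [0.71, 0.056, -0.699, 0.06]
ft_force: [0.4, 0.3, 0.4]
width: 0.047
time: 9.38
ee_pos: [0.4327, 0.0632, 0.244]
eef_rot: [0.711, 0.058, -0.699, 0.06]
ft_force: [0.3, 0.0, -0.2]
width: 0.0521
t 9.38 pos [0.4327 0.0632 0.244 ] down [ 0.017 -0.003 -1.   ] yang -80.4 F [ 0.3  0.  -0.2] w 0.0521 q [ 0.48 -0.08 -0.69  1.9  -0.05  1.29 -1.6 ]
delta cm [  4.35   0.17 -10.78] norm 11.63
```

View pics/w6.png

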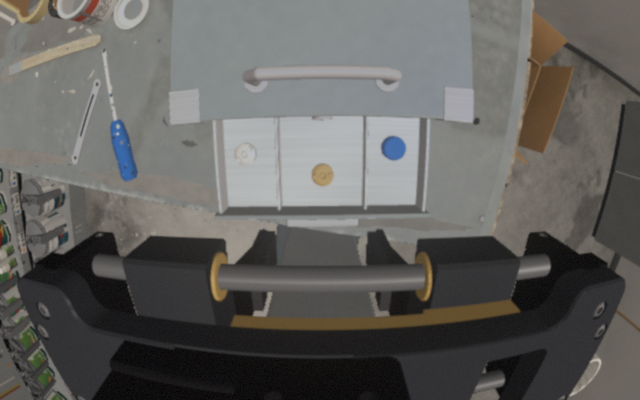

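Cap lies flat in the middle bay at (322,174); bystanders look untouched. Now test the spin direction for joint 7 and refine the bar position.

```bash
python3 - <<'E'
from h import *
import pickle
st=r.read_state(); pickle.dump(st,open('st6','wb'))
s1=pickle.load(open('st1','rb'))
C=lambda x,y:(170+(x+.5)/2.5-.5,10+(y+.5)/2.5-.5)
crop('w6.png',230,50,420,110,4,'w6c.png')
E
python3 -m inch '[{"translation":[0,0,0],"spin":-10},{"translation":[0,0,0],"spin":0}]' 0.4
python3 -c "
from h import *
status()"
```

```text
time: 9.68
ee_pos: [0.4307, 0.0629, 0.2406]
eef_rot: [0.701, 0.119, -0.693, 0.123]
ft_force: [0.1, 0.6, -0.4]
width: 0.0522
t 9.68 pos [0.4307 0.0629 0.2406] down [ 0.012 -0.003 -1.   ] yang -70.3 F [ 0.1  0.6 -0.4] w 0.0522 q [ 0.47 -0.08 -0.68  1.9  -0.05  1.29 -1.42]
```

View pics/w6c.png

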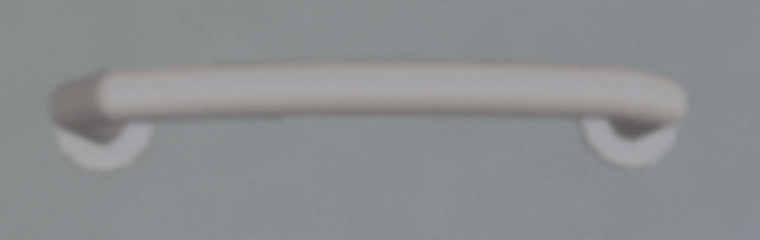

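Run:
```python
from h import *
import pickle
s1=pickle.load(open('st1','rb'));s6=pickle.load(open('st6','rb'))
C=lambda x,y:(170+(x+.5)/2.5-.5,10+(y+.5)/2.5-.5)
D=lambda x,y:(230+(x+.5)/4-.5,50+(y+.5)/4-.5)
print(tri([ray('wrist',C(235,397),s1),ray('wrist',D(100,93),s6)]))
print(tri([ray('wrist',C(540,391),s1),ray('wrist',D(634,90),s6)]))
for p in [C(235,397),C(540,391)]: print(atz(ray('wrist',p,s1),.167))
for p in [D(100,93),D(634,90)]: print(atz(ray('wrist',p,s6),.167))
for z in [.036]:
  for p in [(279,118),(280,207),(365,118),(366,207)]: print(atz(ray('wrist',p,s6),z))
print('cap',atz(ray('wrist',(322,174),s6),.026))
```

```text
(array([0.52776237, 0.12638494, 0.16550212]), [np.float64(0.00041822581663206133), np.float64(0.0004182258166321217)])
(array([0.54539898, 0.03000087, 0.16113221]), [np.float64(0.0017310714988510278), np.float64(0.001731071498851024)])
[0.52819697 0.12572681 0.167     ]
[0.54642627 0.02962266 0.167     ]
[0.52753319 0.12646352 0.167     ]
[0.54406742 0.03289344 0.167     ]
[0.49345357 0.12023805 0.036     ]
[0.38970951 0.10421551 0.036     ]
[0.5097677  0.02430802 0.036     ]
[0.40673556 0.00266638 0.036     ]
cap [0.43552893 0.0610063  0.026     ]
```

```bash
python3 -m inch '[{"translation":[0,0,0],"spin":-10.6},{"translation":[0,0,0],"spin":-10.6},{"translation":[0,0,0],"spin":-10.6},{"translation":[0,0,0],"spin":-10.6},{"translation":[0,0,0],"spin":-10.6},{"translation":[0,0,0],"spin":-10.6},{"translation":[0,0,0],"spin":-10.6},{"translation":[0,0,0],"spin":-5},{"translation":[0,0,0],"spin":0}]'
python3 -c "
from h import *
status();delta([.539,.079,.21])"
```

```text
time: 10.8
ee_pos: [0.4258, 0.0628, 0.2322]
eef_rot: [0.456, 0.54, -0.459, 0.538]
ft_force: [-0.1, 0.5, -0.2]
width: 0.0521
t 10.8 pos [0.4258 0.0628 0.2322] down [-0.004 -0.002 -1.   ] yang 9.3 F [-0.1  0.5 -0.2] w 0.0521 q [ 0.4  -0.07 -0.62  1.92 -0.04  1.29 -0.04]
delta cm [ 2.17 11.44  0.23] norm 11.65
```

```bash
python3 -m inch '[{"translation":[0,3.5,0],"spin":0.5},{"translation":[0,5.0,0.1],"spin":0},{"translation":[0,2.7,0.1],"spin":0},{"translation":[0,0,0],"spin":0}]' 0.4
python3 -c "
from h import *
st=status();delta([.537,.079,.168]);snap('wrist','w7.png');snap('top','t2.png');snap('side','s2.png');crop('s2.png',200,140,440,325,3.3,'s2c.png');print(proj('wrist',[.537,.079,.168],st),proj('wrist',[.5277,.126,.168],st))"
```

```text
time: 11.3
ee_pos: [0.5389, 0.0777, 0.2294]
eef_rot: [0.464, 0.533, -0.468, 0.531]
ft_force: [0.4, 0.3, -1.0]
width: 0.0521
t 11.3 pos [0.5389 0.0777 0.2294] down [-0.007 -0.002 -1.   ] yang 7.6 F [ 0.4  0.3 -1. ] w 0.0521 q [ 0.34  0.23 -0.64  1.66  0.14  1.31 -0.2 ]
delta cm [ 6.14 -0.13 -0.16] norm 6.14
(np.float64(319.99727429090586), np.float64(217.9432324974704)) (np.float64(315.4902964567614), np.float64(150.54488841191178))
```

View pics/w7.png

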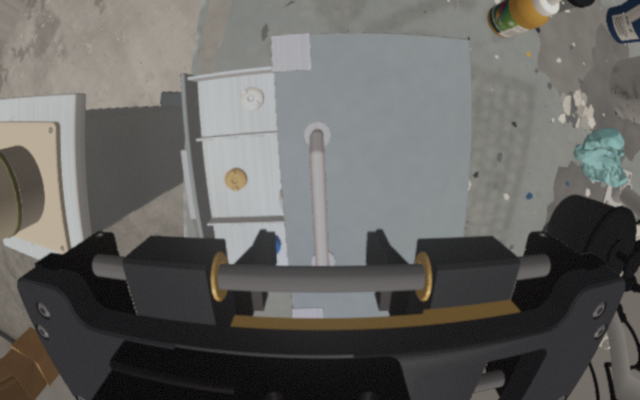

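View pics/s2c.png

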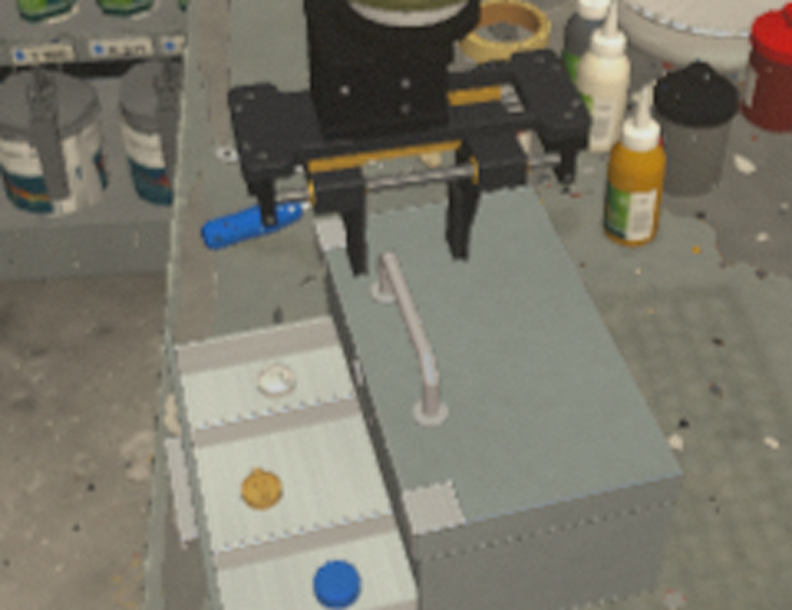

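Bar passes midway between the fingers (columns 317 to 320), and yaw needs about −2°. Checking monitor clearance for the lid swing, then descending.

```bash
python3 - <<'E'
from h import *
print(tri([ray('side',(450,97)),ray('top',(293,62))]))
print(tri([ray('side',(605,326)),ray('top',(562,52))]))
E
python3 -m inch '[{"translation":[2.5,-0.1,-0.1],"spin":-1.2},{"translation":[2.5,0,0],"spin":-1},{"translation":[1.0,0,0],"spin":0},{"translation":[0,0,0],"spin":0}]' 0.4
python3 -c "
from h import *
st=status();delta([.537,.079,.168])"
```

```text
(array([0.81321139, 0.24213553, 0.37290198]), [np.float64(0.005434123509500418), np.float64(0.00543412350950064)])
(array([ 0.81078192, -0.29284168,  0.36962244]), [np.float64(0.0016766068350646023), np.float64(0.0016766068350645635)])
time: 11.95
ee_pos: [0.5339, 0.0775, 0.1707]
eef_rot: [0.454, 0.54, -0.458, 0.541]
ft_force: [-0.6, 0.4, 0.2]
width: 0.0521
t 11.95 pos [0.5339 0.0775 0.1707] down [-0.003 -0.006 -1.   ] yang 9.7 F [-0.6  0.4  0.2] w 0.0521 q [ 0.33  0.26 -0.64  1.75  0.17  1.19 -0.19]
delta cm [ 0.27  0.33 -0.09] norm 0.44
```

Run:
```python
from h import *
o,d1=ray('side',(450,97));_,d2=ray('side',(503,1));n=np.cross(d1,d2)
for px in [(292,55),(290,30),(288,3)]:
    c,d=ray('top',px); t=n@(o-c)/(n@d); print(c+t*d)
crop('side0.png',430,60,640,360,2.6,'mon.png')
crop('top0.png',270,0,600,90,2.4,'mont.png')
```

```text
[0.82056148 0.2444349  0.37666085]
[0.8399862  0.24218372 0.44045406]
[0.85845634 0.23972882 0.50169276]
```

View pics/mon.png

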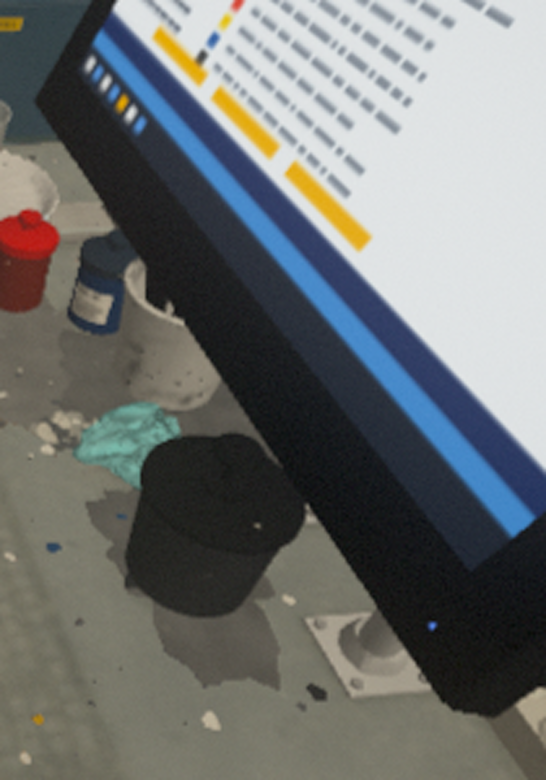

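View pics/mont.png

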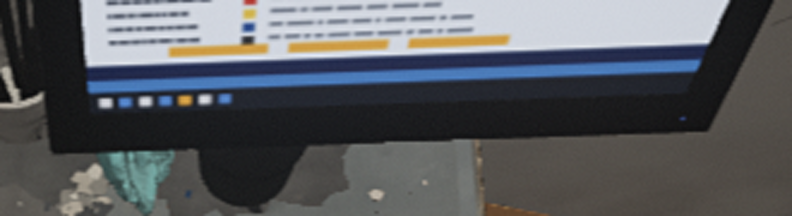

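Monitor edge is at x≈0.81, z≈0.37 and leans back; the gripper body should reach at most ~0.796. Tight, but clear. Centre on the bar and close.

```bash
python3 -m inch '[{"translation":[0.3,0.35,0],"spin":0},{"translation":[0,0,0],"spin":0}]' 0.4
python3 -c "
from h import *
st=status();delta([.537,.079,.168])"
python3 -m inch '[{"translation":[0,0,0],"spin":0},{"translation":[0,0,0],"spin":0},{"translation":[0,0,0],"spin":0},{"translation":[0,0,0],"spin":0}]' 1 25
python3 -c "
from h import *
st=status();snap('wrist','w8.png')"
```

```text
time: 12.2
ee_pos: [0.5382, 0.0782, 0.1693]
eef_rot: [0.454, 0.539, -0.458, 0.541]
ft_force: [-0.3, -0.8, -0.1]
width: 0.0522
t 12.2 pos [0.5382 0.0782 0.1693] down [-0.001 -0.006 -1.   ] yang 9.6 F [-0.3 -0.8 -0.1] w 0.0522 q [ 0.33  0.27 -0.64  1.74  0.18  1.19 -0.2 ]
delta cm [ 0.13 -0.1  -0.1 ] norm 0.19
time: 12.7
ee_pos: [0.5386, 0.0784, 0.1702]
eef_rot: [0.455, 0.539, -0.458, 0.542]
ft_force: [0.6, -0.9, -0.1]
width: 0.0202
t 12.7 pos [0.5386 0.0784 0.1702] down [ 0.001 -0.006 -1.   ] yang 9.6 F [ 0.6 -0.9 -0.1] w 0.0202 q [ 0.33  0.27 -0.64  1.74  0.18  1.19 -0.2 ]
```

View pics/w8.png

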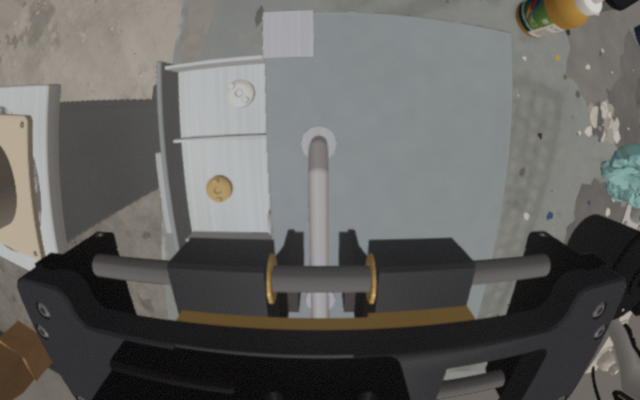

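Bar centred at column ~319 between the fingers, still closing.

```bash
python3 -m inch '[{"translation":[0,0,0],"spin":0},{"translation":[0,0,0],"spin":0},{"translation":[0,0,0],"spin":0}]' 1 25
python3 -c "
from h import *
st=status()"
```

```text
time: 13.12
ee_pos: [0.5376, 0.0782, 0.17]
eef_rot: [0.454, 0.539, -0.458, 0.541]
ft_force: [-0.7, -0.4, 0.1]
width: 0.0089
t 13.12 pos [0.5376 0.0782 0.17  ] down [-0.002 -0.007 -1.   ] yang 9.6 F [-0.7 -0.4  0.1] w 0.0089 q [ 0.33  0.27 -0.64  1.74  0.18  1.19 -0.2 ]
```

Gripped (8.9 mm on the 10 mm bar). Work out the arc increments.

```bash
cat >> h.py <<'E'
def arcpos(th): 
    c,s=np.cos(th),np.sin(th); return np.array([-.132*c+.068*s,.132*s+.068*c])
H0=np.array([.5376,.0782,.1700]); yaw=np.radians(9.8); CX=np.array([np.cos(yaw),np.sin(yaw),0])
def rel(st):
    d=st['ee_pos']-H0; return np.array([d@CX-.132, d[2]+.068])
def theta(st):
    x,z=rel(st); return np.degrees(np.arctan2(.068,-.132)-np.arctan2(z,x)), np.hypot(x,z)
def target(thd): 
    a=arcpos(np.radians(thd)); p=H0+CX*(a[0]+.132); p[2]=H0[2]+a[1]-.068; return p
E
python3 - <<'E'
from h import *
p=[arcpos(np.radians(t)) for t in [0,2,4]+list(range(8,76,4))]
for a,b,t in zip(p,p[1:],[2,4]+list(range(8,76,4))): print(t,'tx %.2f ty %.2f'%(-(b-a)[1]*100,(b-a)[0]*100))
E
```

```text
2 tx -0.46 ty 0.25
4 tx -0.45 ty 0.26
8 tx -0.87 ty 0.57
12 tx -0.82 ty 0.63
16 tx -0.78 ty 0.68
20 tx -0.73 ty 0.74
24 tx -0.68 ty 0.79
28 tx -0.62 ty 0.83
32 tx -0.56 ty 0.87
36 tx -0.50 ty 0.91
40 tx -0.43 ty 0.94
44 tx -0.37 ty 0.97
48 tx -0.30 ty 0.99
52 tx -0.23 ty 1.01
56 tx -0.16 ty 1.02
60 tx -0.09 ty 1.03
64 tx -0.01 ty 1.04
68 tx 0.06 ty 1.03
72 tx 0.13 ty 1.03
```

```bash
python3 -m inch '[{"translation":[-0.46,0.25,0],"spin":0},{"translation":[-0.45,0.26,0],"spin":0},{"translation":[-0.87,0.57,0],"spin":0},{"translation":[0,0,0],"spin":0}]'
python3 -c "
from h import *
st=status();print(theta(st));delta(target(8))"
```

```text
time: 13.62
ee_pos: [0.5478, 0.08, 0.1876]
eef_rot: [0.453, 0.54, -0.459, 0.54]
ft_force: [-0.8, 0.2, -3.3]
width: 0.0091
t 13.62 pos [0.5478 0.08   0.1876] down [-0.006 -0.007 -1.   ] yang 9.6 F [-0.8  0.2 -3.3] w 0.0091 q [ 0.32  0.28 -0.64  1.69  0.18  1.24 -0.2 ]
(np.float64(7.883183278669779), np.float64(0.1487596297246882))
delta cm [-0.01  0.04  0.  ] norm 0.04
```

```bash
python3 -m inch '[{"translation":[-0.82,0.65,0],"spin":0},{"translation":[-0.78,0.68,0],"spin":0},{"translation":[-0.73,0.74,0],"spin":0},{"translation":[-0.68,0.79,0],"spin":0},{"translation":[-0.62,0.83,0],"spin":0},{"translation":[0,0,0],"spin":0}]'
python3 -c "
from h import *
st=status();print(theta(st));delta(target(28))"
```

```text
time: 14.38
ee_pos: [0.585, 0.0866, 0.2267]
eef_rot: [0.452, 0.541, -0.461, 0.54]
ft_force: [-2.5, -0.1, -3.3]
width: 0.0093
t 14.38 pos [0.585  0.0866 0.2267] down [-0.01  -0.008 -1.   ] yang 9.6 F [-2.5 -0.1 -3.3] w 0.0093 q [ 0.28  0.34 -0.63  1.54  0.21  1.35 -0.21]
(np.float64(28.81254595956073), np.float64(0.15031083513522725))
delta cm [ 0.27 -0.07  0.02] norm 0.28
```

```bash
python3 -m inch '[{"translation":[-0.35,0.8,0],"spin":0},{"translation":[-0.45,0.91,0],"spin":0},{"translation":[-0.43,0.94,0],"spin":0},{"translation":[-0.37,0.97,0],"spin":0},{"translation":[-0.30,0.99,0],"spin":0},{"translation":[0,0,0],"spin":0}]'
python3 -c "
from h import *
st=status();print(theta(st));delta(target(48));snap('side','s3.png');crop('s3.png',200,120,440,305,3.3,'s3c.png')"
```

```text
time: 15.12
ee_pos: [0.6318, 0.0948, 0.249]
eef_rot: [0.452, 0.54, -0.461, 0.54]
ft_force: [-2.0, -1.3, 2.2]
width: 0.0094
t 15.12 pos [0.6318 0.0948 0.249 ] down [-0.009 -0.009 -1.   ] yang 9.6 F [-2.  -1.3  2.2] w 0.0094 q [ 0.22  0.43 -0.62  1.37  0.25  1.43 -0.22]
(np.float64(48.85784044314582), np.float64(0.1514226782331222))
delta cm [ 0.34 -0.14  0.03] norm 0.37
```

View pics/s3c.png

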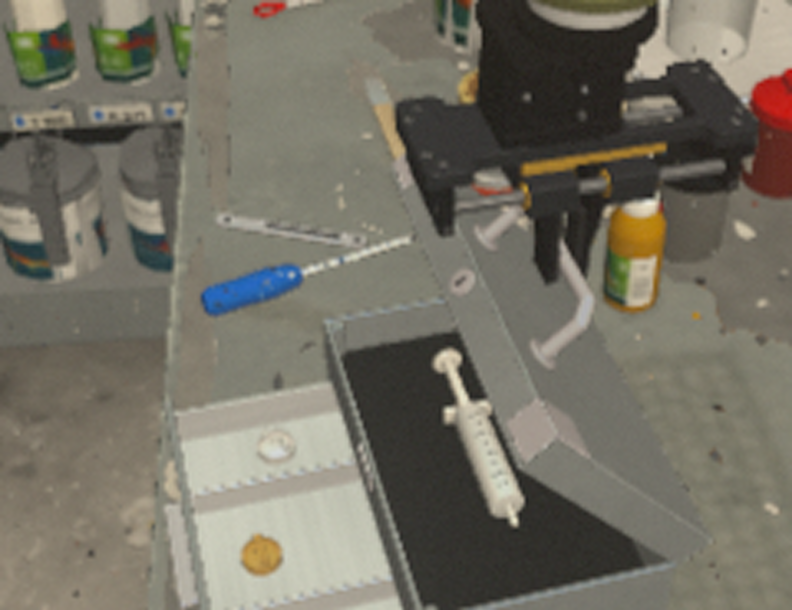

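Lid rising cleanly, bar held; bystanders undisturbed. Continue in gentler rows.

```bash
python3 -m inch '[{"translation":[-0.12,0.7,0],"spin":0},{"translation":[-0.12,0.75,0],"spin":0},{"translation":[-0.08,0.75,0],"spin":0},{"translation":[-0.05,0.75,0],"spin":0},{"translation":[0,0,0],"spin":0}]'
python3 -c "
from h import *
st=status();print(theta(st));delta(target(62))"
```

```text
time: 15.8
ee_pos: [0.6623, 0.1001, 0.2525]
eef_rot: [0.452, 0.54, -0.461, 0.54]
ft_force: [-2.4, 0.0, 3.0]
width: 0.009
t 15.8 pos [0.6623 0.1001 0.2525] down [-0.008 -0.009 -1.   ] yang 9.6 F [-2.4  0.   3. ] w 0.009 q [ 0.19  0.5  -0.6   1.27  0.28  1.46 -0.22]
(np.float64(60.68722482478643), np.float64(0.15056048151600007))
delta cm [0.2  0.35 0.04] norm 0.4
```

```bash
python3 -m inch '[{"translation":[-0.02,0.7,0],"spin":0},{"translation":[0,0.7,0],"spin":0},{"translation":[0.03,0.7,0],"spin":0},{"translation":[0,0,0],"spin":0},{"translation":[0,0,0],"spin":0}]'
python3 -c "
from h import *
import pickle
st=status();print(theta(st));delta(target(74));pickle.dump(st,open('st9','wb'))
snap('side','s4.png');crop('s4.png',220,100,460,285,3.3,'s4c.png');snap('wrist','w9.png');snap('top','t4.png');crop('t4.png',290,120,450,260,4.5,'t4c.png')"
```

```text
time: 16.42
ee_pos: [0.6847, 0.1041, 0.2518]
eef_rot: [0.452, 0.54, -0.46, 0.54]
ft_force: [-0.9, 0.3, 2.1]
width: 0.0089
t 16.43 pos [0.6847 0.1041 0.2518] down [-0.008 -0.009 -1.   ] yang 9.6 F [-0.9  0.3  2.1] w 0.0089 q [ 0.16  0.55 -0.59  1.2   0.3   1.49 -0.22]
(np.float64(69.35304807830896), np.float64(0.15078956221971213))
delta cm [0.41 1.17 0.04] norm 1.24
```

View pics/s4c.png

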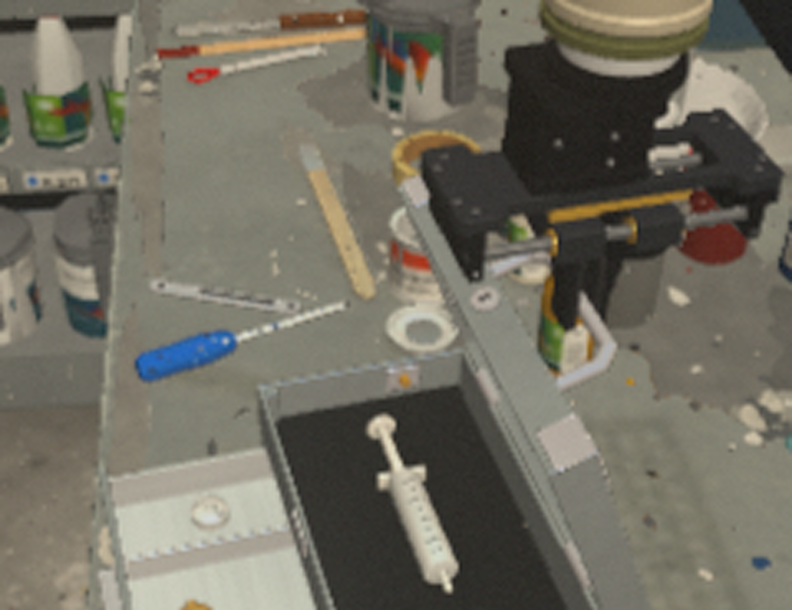

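View pics/w9.png

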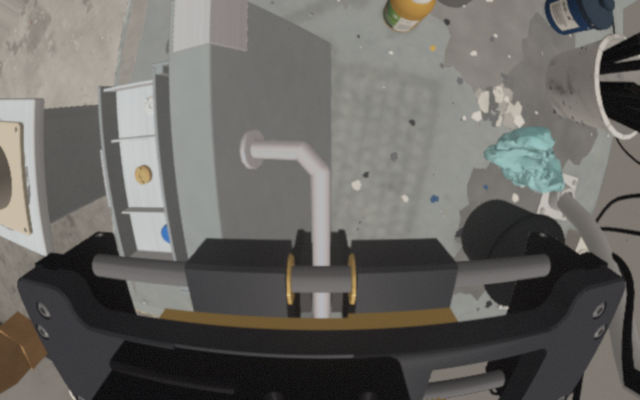

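View pics/t4c.png

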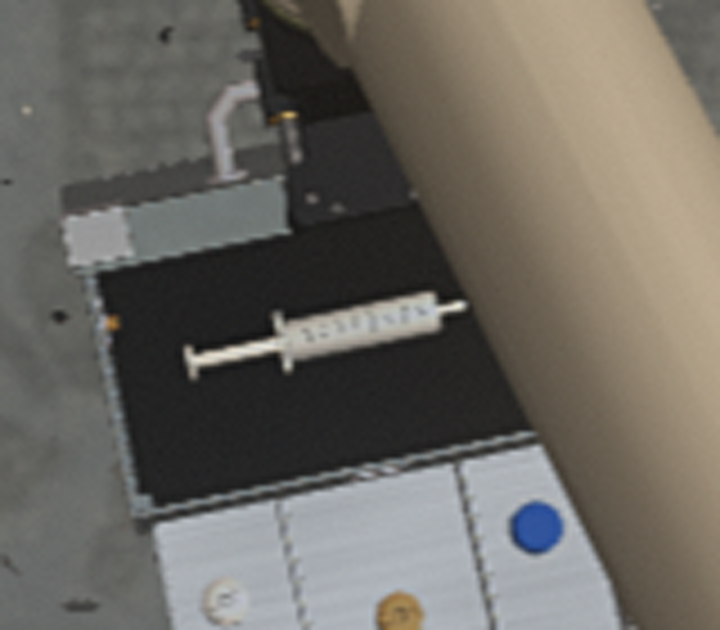

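Lid near 69°: side view shows the lid panel's left front corner patch near crop (412,190), and bar gripped. Last stretch to ~74°.

```bash
python3 -m inch '[{"translation":[0.04,0.5,0],"spin":0},{"translation":[0.04,0.4,0],"spin":0},{"translation":[0.0,0.2,0],"spin":0},{"translation":[0,0,0],"spin":0},{"translation":[0,0,0],"spin":0}]'
python3 -c "
from h import *
import pickle
st=status();print(theta(st),st['torque']);delta(target(74));pickle.dump(st,open('st10','wb'))
snap('side','s5.png');crop('s5.png',300,130,440,300,4,'s5c.png');snap('wrist','w10.png');crop('w10.png',150,0,350,200,3.8,'w10c.png');snap('top','t5.png');crop('t5.png',290,120,370,190,8,'t5c.png')
p=H0+CX*.132;p[2]=.1;print('hinge',p)
CY=np.array([-CX[1],CX[0],0])
for th in (70,74,78):
  t=np.radians(th);u=-np.cos(t)*CX+np.array([0,0,np.sin(t)]);n=np.sin(t)*CX+np.array([0,0,np.cos(t)])
  for nm,d,y,h in [('FLtop',.162,.137,.028),('FLbot',.162,.137,0),('RLtop',-.002,.137,.028),('boltL',.132,.056,.028)]:
    q=p+d*u+y*CY+h*n; a=np.array(proj('side',q));b=np.array(proj('wrist',q,st));c=np.array(proj('top',q))
    print(th,nm,'s5c',((a-[300,130])*4).round(0),'w10c',((b-[150,0])*3.8).round(0),'t5c',((c-[290,120])*8).round(0))
"
```

```text
time: 17.2
ee_pos: [0.6958, 0.106, 0.2503]
eef_rot: [0.452, 0.541, -0.461, 0.54]
ft_force: [-1.0, 0.9, 0.8]
width: 0.0091
t 17.2 pos [0.6958 0.106  0.2503] down [-0.009 -0.009 -1.   ] yang 9.6 F [-1.   0.9  0.8] w 0.0091 q [ 0.14  0.58 -0.59  1.16  0.31  1.5  -0.22]
(np.float64(73.65890070448437), np.float64(0.15106539974022137)) [0.07086122 0.31533747 0.04898865]
delta cm [0.27 0.04 0.04] norm 0.28
hinge [0.66767384 0.10066765 0.1       ]
70 FLtop s5c [206.  83.] w10c [172. -37.] t5c [117. 384.]
70 FLbot s5c [160. 104.] w10c [24. 22.] t5c [137. 485.]
70 RLtop s5c [282. 279.] w10c [651. 172.] t5c [115. 328.]
70 boltL s5c [270. 207.] w10c [320. 574.] t5c [404. 314.]
74 FLtop s5c [226.  77.] w10c [255. -56.] t5c [108. 342.]
74 FLbot s5c [179.  96.] w10c [81. -0.] t5c [129. 444.]
74 RLtop s5c [283. 281.] w10c [653. 173.] t5c [115. 328.]
74 boltL s5c [287. 203.] w10c [382. 574.] t5c [397. 281.]
78 FLtop s5c [246.  73.] w10c [346. -71.] t5c [100. 301.]
78 FLbot s5c [198.  89.] w10c [148. -22.] t5c [121. 403.]
78 RLtop s5c [283. 283.] w10c [654. 175.] t5c [115. 328.]
78 boltL s5c [303. 200.] w10c [447. 573.] t5c [390. 249.]
```

View pics/s5c.png

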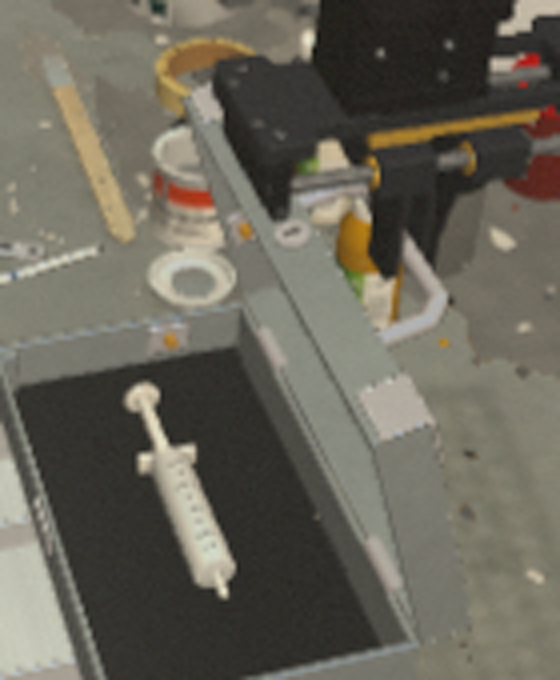

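View pics/w10c.png

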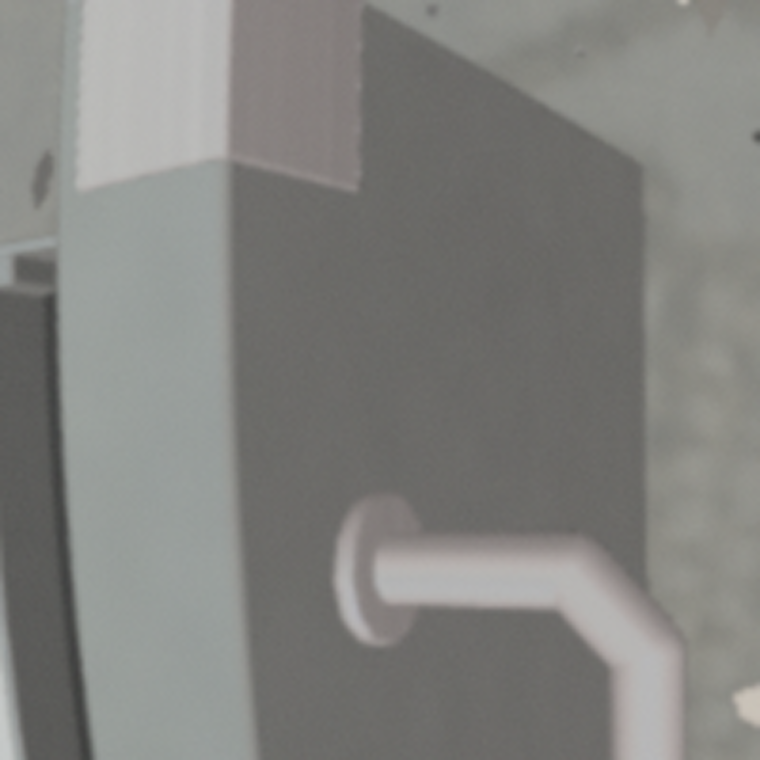

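View pics/t5c.png

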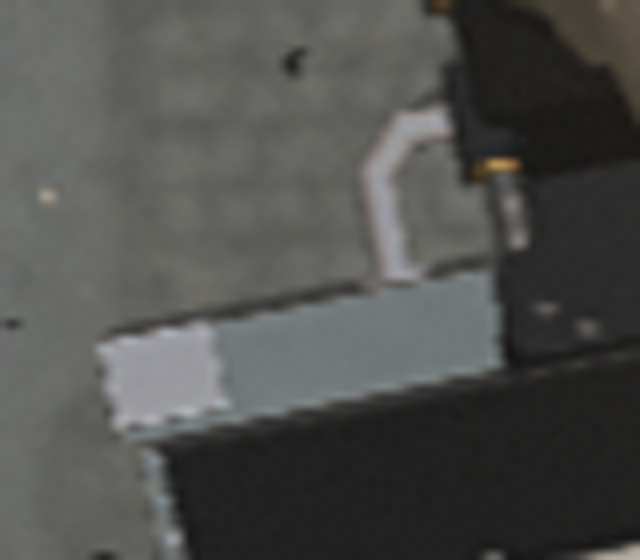

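Model projections vs pictures: top front corner seen (104,340) vs (108,342) predicted at 74°; wrist bolt flange ~380 vs 382; side front-bottom corner ~187 vs 179 — all give 73.5 to 75.5°. Check rest and residual force over a second.

```bash
for i in 1 2 3 4 5 6 7 8; do python3 -m inch '[{"translation":[0,0,0],"spin":0}]' 1 25 >/dev/null; python3 -c "
from h import *
st=r.read_state();F=st['ft_force'];print(round(st['time'],2),st['ee_pos'].round(4),F.round(2),st['torque'].round(3),np.round(theta(st),3),round(st['width'],4))"; done
```

```text
17.48 [0.6957 0.1059 0.2504] [-0.79  0.45  1.13] [0.114 0.189 0.013] [73.626  0.151] 0.0091
17.6 [0.6957 0.106  0.2504] [-0.39  0.22  0.6 ] [0.054 0.172 0.029] [73.612  0.151] 0.0088
17.73 [0.6957 0.106  0.2504] [-1.6   0.47  1.29] [0.044 0.168 0.052] [73.609  0.151] 0.0091
17.85 [0.6956 0.1059 0.2504] [-1.22  0.8   1.22] [-0.037  0.156 -0.013] [73.603  0.151] 0.0093
17.98 [0.6956 0.106  0.2504] [-0.11  0.1   0.24] [ 0.056  0.147 -0.015] [73.605  0.151] 0.0092
18.1 [0.6957 0.1059 0.2504] [-1.12 -0.03  0.67] [0.018 0.2   0.011] [73.604  0.151] 0.0092
18.23 [0.6956 0.106  0.2504] [0.3  0.63 0.39] [0.046 0.169 0.019] [73.601  0.151] 0.0091
18.35 [0.6956 0.106  0.2504] [-1.03  0.82  0.63] [ 0.042  0.164 -0.034] [73.601  0.151] 0.0091
```

The lid is stationary. Net tool moment on the lid about the hinge is about zero (0.11 + 0.02 − 0.17 N m, within noise), so it is at balance. Hand in.

```bash
python3 -c "
from bench import close_job
print(close_job())"
```

```text
the job is handed in; nothing more can be done
None
```

The brass air cap is in the middle bay of the drawer, and the lid is held at about its balance point with the handle still gripped at 25 N. I handed the job in at about 18.4 s of the 56 s allowed.

- **Lid angle:** the arm position gives 73.6°. The side, top and wrist pictures agree, giving about 73.3° to 75.5°.
- **At rest:** the lid did not move over the last second before I handed in. The leftover force at the handle was about 1 N. The turning effect on the lid was close to zero, within the sensor noise.
- **Air cap:** it landed about 9–11 mm nearer the drawer's front than the middle of the bay, and it was still in the bay in the later pictures.
- **Bystanders:** the tin, its lid, the screwdriver and the stay looked undisturbed in the later pictures, and I never touched them.

**Checks that disagreed slightly:**
- The side and top cameras put heights about 6 mm lower than the text and the wrist camera did.
- During the lift, the gripper's path circled the hinge about 2 to 3 mm wider than expected. The bar may have slipped that much in the pads, or it may be calibration error; the grip width stayed constant.

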